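# Clip the lock-out snap hook onto the shaker's hoop

### The arm

A 6-joint arm with a two-finger parallel gripper is mounted at the origin on the work surface. World frame = base frame: x ahead of the robot, y to its left, z up, the work surface at z = 0. Lengths are in m, angles in rad, forces in N, time in s.
With the tool pointing down it reaches from about 0.325 to 0.85 m from the base axis. Payload 4.4 kg.
Tool frame: the origin (TCP) lies at the very end of the fingers, on their centre line; the grasp point (between the pads) lies 19 mm behind it; z points along the fingers, y is the direction in which the jaws open and shut (so a half turn about z gives the same grasp; the last joint's range is limited). The gripper opens to 94 mm and grips with 3 to 60 N. Pads are 16 mm wide; open, the fingers measure 119 mm over their backs; the gripper's body (75 mm by 177 mm) begins 78 mm behind the grasp point.
Start: joints at [-1.496, 0.207, 1.542, -0, 1.393, -0.15], TCP at [0.129, -0.56, 0.205] pointing down, gripper open.
Joint ranges: [-2.73, 2.73], [-0.86, 2.22], [0.23, 2.46], [-1.11, 4.25], [0.08, 2.63], [-2.82, 2.82]. Speed limits (rad/s): [2.79, 2.79, 3.14, 3.14, 3.14, 3.14].

### API

Orientations are given as a unit quaternion [w, x, y, z].
In Python, from cell import r gives the robot as it stands.
- The arm moves only by the tool drive_tool, never from a script. Its argument "motion" is one flat list of numbers, 7 for each row, row after row: the shift along the tool's x, y, z scaled (see below), then the turn, a rotation vector about the tool's x, y, z scaled (see below), then the opening, from 0 (shut) to 1 (fully open). In form: [tx, ty, tz, rx, ry, rz, hand, tx, ty, tz, rx, ry, rz, hand, ...]. A call has 1 to 8 rows; each row is the pose to reach, as a shift and turn from the pose commanded when the call began, along the tool's axes at that moment; what a row does not reach only later rows make up. The controller multiplies each number of a shift by 12 cm and each number of a turn by 30 degrees. A row lasts 1/8 s, in which the tool goes at most 62.5 mm and 10.7 degrees, less where a joint would pass 70% of its speed; a pose out of reach is approached as far as the arm can. A call with a number of a shift or a turn outside -1 to 1 is refused whole. A call with a gripper value outside its range is refused whole. The fingers move at their own pace and stop on an object; "force" is the grip in N (left out, the last holds). Time passes only in rows, so rows that repeat a pose let the fingers close. It gives the time, the measured TCP pose, the force and the opening at its end, in the units of the state.
- r.state(): the state, without advancing time (a new reading comes with each control period).
- r.camera(name): name is "scene" or "top"; returns a dict with "frame" (420x560x3 uint8, blue, green, red), "K" (3x3 intrinsics, pixels), "position" and "attitude" of the camera in the world. Camera axes: x right, y down, z forward; pixel columns grow to the right and rows downward; lengths in m; the calibration is good to about 2 mm. A picture is of the moment at which its call begins. There is no depth.
- r.sign_off(): hands the job in, once; it reports no verdict.
The state is a dict: "time": time; "joint_pos": joint angles; "joint_vel": joint speeds; "tau": joint torques, N m; "tcp_pos": TCP position; "eef_rot": TCP orientation; "ft_force": force on the tool from outside, world axes, zero at the start; "ft_torque": the same for the moment, N m; "width": finger opening in m.
Only numpy, scipy, OpenCV 4.12 (cv2) and the standard library are available. Lean on these libraries where they do the work, as an engineer would, in place of code of your own. Each camera call takes 0.05 s, during which the arm holds its last target.

### The job

The plate shaker is out of service: take the large snap hook from the bench and clip it onto the upright bar of the steel hoop in front of the shaker, pressing the bar in through the sprung gate until the gate has snapped shut behind it. Leave the hook lying flat on the bench, clipped on and let go, and leave the small snap hook where it lies.

Things in the scene. Friction and masses are not known exactly. Their poses are not given: they have to be found in the camera images.
- snap: Large steel snap hook lying flat, 152 x 74 mm, 0.24 kg. Origin: underside, below the centre of its grey grip block (44 long in x, 30 wide in y, 24 mm high); x points from grip to mouth, z up. Frame of 10 mm round bar: back bar's inner side at x=45, jaws at y=-32 and +32, nose at the +y jaw curls in to x=125, y=20; front end x=130 mm.
- gate (a joint): Large hook's sprung gate: 0 shut, to 1.5 rad swung inward. Shut, this 8 mm bar closes the mouth along x=115 of the hook from its hinge at y=-24 to y=20 mm. An upright bar entering from the front at y -10 to +10 presses it open (1 to 4 N); once the bar is in to about x=65 or less (49: touches the back bar), the gate springs shut before it.
- hoop (a point): On the axis of the hoop's upright bar, 20 mm above the bench. Vertical steel rod 8 mm thick rising from the bench; its top (57 mm high) bends back and runs level to the fixed white shaker's front, 100 mm behind: a closed eye 49 mm high inside. x: level, from bar to shaker (bring the hook on along +x); z up. Shaker 70 mm high, 84 over its well plate.
- small_snap: Small snap hook of the same form, 84 x 41 mm, lying on the bench; a bystander to be left where it is. Origin: underside, below the centre of its grip; x towards its mouth.
There are look-alikes about, which are no part of the job. What is shaped like the snap but orange or pink is not meant.

How it is judged:
At the end, for the whole second after the job is handed in: The hoop's upright bar stands inside the large snap hook, between jaws, gate and back bar (35 to 112 mm ahead of the hook's origin, within 34 mm either side); the gate is shut (under 0.15 rad); the hook lies at rest, flat on the bench (origin under 20 mm high, tilt under 10 degrees) (x of hoop in the frame of snap between 0.035 and 0.112 m and y of hoop in the frame of snap between -0.034 and 0.034 m and value of joint gate below 0.15 rad and height (world z) of snap below 0.02 m and angle between snap's own z axis and vertical below 0.17 rad and linear speed of snap below 0.02 m/s); the robot touches nothing.
It fails at once if the small snap hook is moved by more than 40 mm (distance of small_snap from where it was at the start of the episode above 0.04 m).
It also fails if it takes over 38 s, if anything falls off the work surface, if the arm or the gripper's body presses on something with over 40 N, if the wrist force passes 120 N, or if a joint passes its speed limit or range.

## Working session

There is one attempt and no reset: what is moved stays moved. The work goes in short steps, Python scripts to look and compute and a tool call to move; the robot and the scene stay as the last step left them, time stands still between calls to the robot, and variables do not carry over. Pictures are saved under pics/ and viewed, and the job is handed in when it is done.

Besides the shell and the picture viewer there is one more tool, called after "Emit:" as a command line: name --argument value ..., lists and objects as JSON in quotes. drive_tool: Moves the arm, as the interface text tells. Its arguments: {"type":"object","properties":{"motion":{"type":"array"},"force":{"type":"number"}},"required":["motion"]}

```bash
mkdir -p pics; ls; python3 - <<'E'
from cell import r
import cv2
print(r.state())
for n in ("scene","top"):
    c=r.camera(n); cv2.imwrite(f"pics/{n}0.png",c["frame"]); print(n,c["K"],c["position"],c["attitude"])
E
```

```text
pics
{'time': 0.0, 'joint_pos': array([-1.49553493e+00,  2.07416004e-01,  1.54292687e+00, -6.75981641e-06,
        1.39349531e+00, -1.50494198e-01]), 'joint_vel': array([-0.00064923, -0.00139489, -0.00133345, -0.00123277,  0.0003129 ,
        0.00015922]), 'tau': array([-1.51527358e-03, -3.70885205e+01, -2.81415278e+01,  6.96565001e-02,
        3.60705738e-02, -1.63697737e-04]), 'tcp_pos': array([ 0.12863895, -0.5596073 ,  0.20430593]), 'eef_rot': array([-1.12209369e-03,  9.93635369e-01,  1.12638771e-01,  3.89004404e-05]), 'ft_force': array([-0.37281096,  0.15196972,  0.39713393]), 'ft_torque': array([-0.03399614,  0.00624647,  0.01719311]), 'width': 0.09390879776630857}
scene [[491.19089492   0.         282.06275743]
 [  0.         491.19089492 212.9440037 ]
 [  0.           0.           1.        ]] [1.22999313 0.06345941 1.03131863] [-0.17860109  0.5436255   0.77472112 -0.26903559]
top [[460.03452638   0.         277.5910174 ]
 [  0.         460.03452638 206.50508125]
 [  0.           0.           1.        ]] [ 0.44444565 -0.18516058  0.97186034] [ 0.02030087 -0.70282545  0.71075396 -0.02128555]
```

View pics/scene0.png

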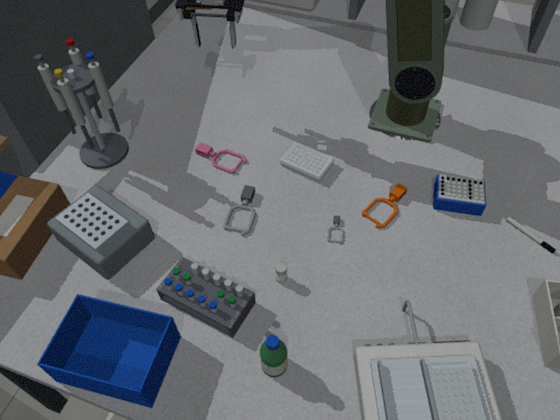

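View pics/top0.png

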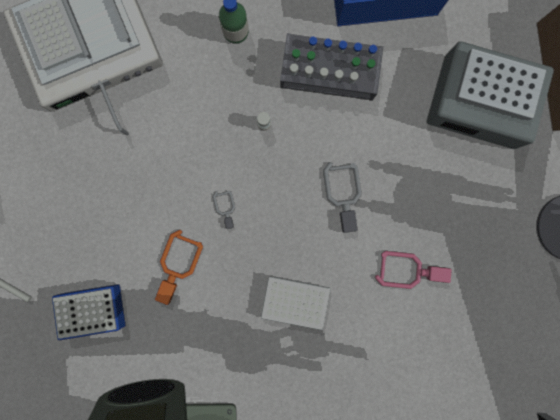

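The large grey hook is at about (342,197) in the top view, with its grip at (348,220). The small hook is at (224,208). The hoop runs from (103,85) to (126,133), in front of the white shaker at top-left. I'll zoom in to measure.

```bash
cat > h.py <<'E'
import numpy as np, cv2
from scipy.spatial.transform import Rotation as R
def rot(q): return R.from_quat(np.r_[q[1:],q[0]])
def ray(c,u,v):
    d=rot(c["attitude"]).apply(np.linalg.solve(c["K"],[u,v,1.])); return np.array(c["position"]),d
def onz(c,u,v,z):
    p,d=ray(c,u,v); return p+d*(z-p[2])/d[2]
def proj(c,P):
    q=rot(c["attitude"]).inv().apply(np.array(P)-c["position"]); k=c["K"]@q; return k[:2]/k[2]
def tri(c1,a,c2,b):
    p,d=ray(c1,*a);q,e=ray(c2,*b);s=np.linalg.lstsq(np.c_[d,-e],q-p,rcond=None)[0]
    A=p+s[0]*d;B=q+s[1]*e; return (A+B)/2,np.linalg.norm(A-B)
def crop(im,x,y,w,h,s,name): cv2.imwrite(name,cv2.resize(im[y:y+h,x:x+w],None,fx=s,fy=s,interpolation=cv2.INTER_CUBIC))
E
python3 - <<'E'
import cv2
from h import *
t=cv2.imread("pics/top0.png");s=cv2.imread("pics/scene0.png")
a=lambda im,x,y:cv2.resize(im[y:y+90,x:x+90],(400,400),interpolation=cv2.INTER_CUBIC)
cv2.imwrite("pics/c0.png",np.hstack([a(t,300,150),a(t,65,60)]))
cv2.imwrite("pics/c1.png",np.hstack([a(s,200,165),a(s,365,280)]))
E
```

```text
(no output)
```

View pics/c0.png

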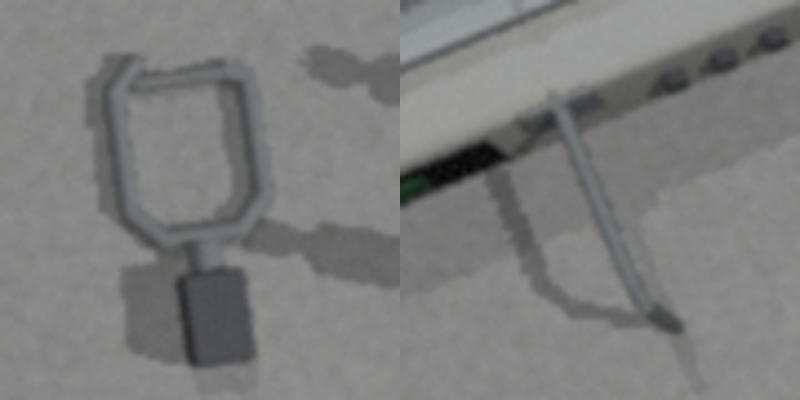

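View pics/c1.png

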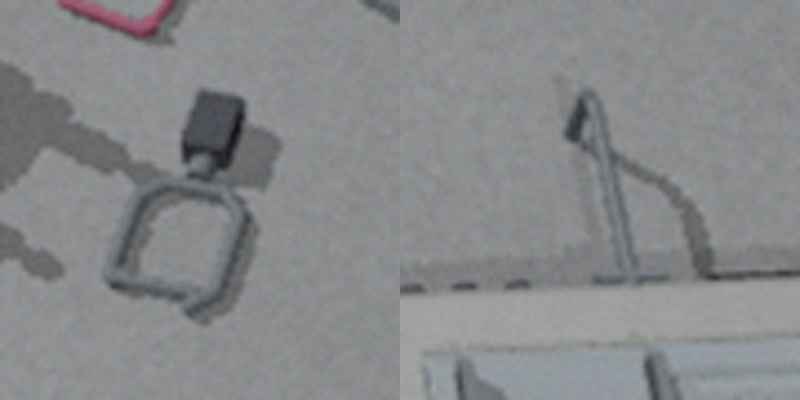

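```bash
python3 - <<'E'
from h import *
from cell import r
t=r.camera("top");s=r.camera("scene")
k=90/400
T=lambda x,y,o:(x*k+o[0]-.39,y*k+o[1]-.39)
H=(300,150);P=(65,60);SH=(200,165);SP=(365,280)
def m(n,p,z,c): print(n,onz(c,*p,z).round(4))
gt=[(188,273),(243,268),(256,358),(197,366)]
G=np.mean([onz(t,*T(*p,H),.024) for p in gt],0); print("grip top",G)
gs=[(200,91),(245,98),(233,152),(188,144)]
m("grip scene",T(*np.mean(gs,0),SH),.024,s)
for n,p in dict(neck=(203,255),Lf=(118,95),Lb=(127,208),Rf=(248,80),Rb=(262,195),nosetip=(137,77),frontL=(130,62),back1=(165,240),back2=(240,228)).items(): m(n,T(*p,H),.012,t)
m("foot top",T(278,325,P),0.004,t); m("foot scene",T(172,135,SP),0.004,s)
m("bend top",T(248,305,P),.053,t); m("bend scene",T(190,97,SP),.053,s)
m("wall top",T(155,100,P),.053,t); m("wall scene",T(230,270,SP),.053,s)
m("small",(228,223),.014,t)
# reprojection checks for small
for n,p in dict(smallfront=(222,193)).items(): m(n,p,.006,t)
E
```

```text
grip top [ 0.46919474 -0.33428664  0.024     ]
grip scene [ 0.4687 -0.33    0.024 ]
neck [ 0.4984 -0.3283  0.012 ]
Lf [ 0.5745 -0.2896  0.012 ]
Lb [ 0.5209 -0.2929  0.012 ]
Rf [ 0.581  -0.3512  0.012 ]
Rb [ 0.5264 -0.3567  0.012 ]
nosetip [ 0.583  -0.2988  0.012 ]
frontL [ 0.5902 -0.2956  0.012 ]
back1 [ 0.5056 -0.3106  0.012 ]
back2 [ 0.5109 -0.346   0.012 ]
foot top [0.6622 0.1313 0.004 ]
foot scene [0.6614 0.1321 0.004 ]
bend top [0.6605 0.129  0.053 ]
bend scene [0.6651 0.1329 0.053 ]
wall top [0.7558 0.1724 0.053 ]
wall scene [0.7481 0.1685 0.053 ]
small [ 0.4676 -0.0832  0.014 ]
smallfront [ 0.5311 -0.07    0.006 ]
```

The checks agree. The grip centre is (0.469,-0.332) from both cameras, to within 4 mm, and the hook's yaw is about 6°. The bar is at (0.662,0.131), and bar to shaker measures 98 mm against the nominal 100, with a yaw of about 23.5°.

```bash
cat > go.py <<'E'
import sys
from h import *
from cell import r
def go(x,y,z,yaw):
    st=r.state(); q=rot(st["eef_rot"]); p=st["tcp_pos"]
    tgt=R.from_euler("z",yaw,degrees=True)*R.from_quat([1,0,0,0])
    d=q.inv().apply(np.array([x,y,z])-p)/.12; w=(q.inv()*tgt).as_rotvec()/np.radians(30)
    tx=q.apply([1,0,0]); 
    print("t",st["time"],"p",p.round(4),"yaw",np.degrees(np.arctan2(tx[1],tx[0])).round(2),"w",round(st["width"],4),"F",st["ft_force"].round(1),"j6",st["joint_pos"][5].round(2))
    print("shift",d.round(3),"turn",w.round(3))
if __name__=="__main__": go(*map(float,sys.argv[1:5]))
E
python3 go.py .469 -.332 .1 6
```

```text
t 0.2 p [ 0.1287 -0.5599  0.2047] yaw 12.94 w 0.094 F [0.2 0.5 0.6] j6 -0.15
shift [ 3.189 -1.215  0.875] turn [-0.003 -0.     0.231]
```

Emit:
drive_tool --motion '[0.5,-0.2,0,0,0,0,1,1,-0.4,0,0,0,0,1]'

```text
time: 0.45
tcp_pos: [0.232, -0.4885, 0.2051]
eef_rot: [-0.0, 0.994, 0.111, 0.0]
ft_force: [0.4, 0.1, -0.2]
width: 0.0942
```

Emit:
drive_tool --motion '[0.5,-0.2,0,0,0,0,1,1,-0.4,0,0,0,0,1]'

```text
time: 0.7
tcp_pos: [0.3355, -0.4166, 0.2054]
eef_rot: [0.0, 0.994, 0.112, 0.0]
ft_force: [0.8, 0.0, 1.1]
width: 0.0942
```

Emit:
drive_tool --motion '[0.5,-0.2,0.3,0,0,0.1,1,1,-0.4,0.7,0,0,0.23,1,1,-0.4,0.87,0,0,0.23,1,1,-0.4,0.87,0,0,0.23,1]'

```text
time: 1.2
tcp_pos: [0.4391, -0.3407, 0.0974]
eef_rot: [-0.003, 0.999, 0.054, -0.003]
ft_force: [-0.4, -0.6, 0.3]
width: 0.0939
```

```bash
python3 go.py .469 -.332 .06 6; python3 - <<'E'
from h import *
from cell import r
c=r.camera("scene"); crop(c["frame"],150,120,180,135,4,"pics/s1.png")
E
```

```text
t 1.2 p [ 0.4391 -0.3407  0.0974] yaw 6.23 w 0.0939 F [-0.4 -0.6  0.3] j6 0.65
shift [ 0.257 -0.043  0.311] turn [-0.013  0.01   0.008]
```

View pics/s1.png

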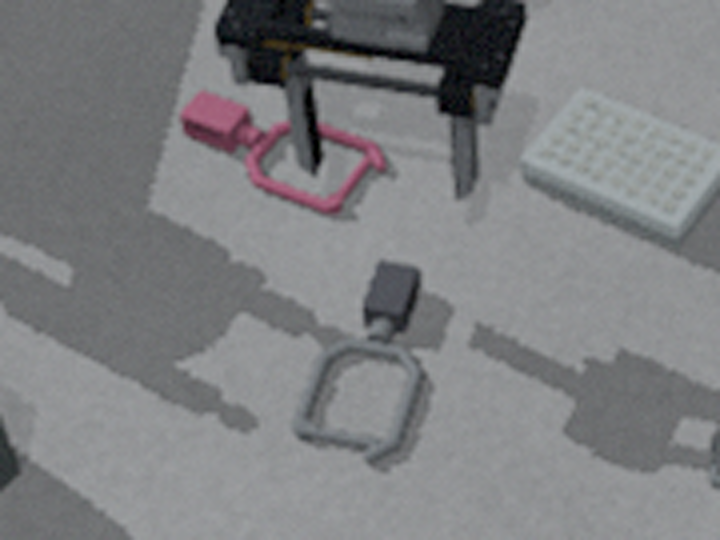

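The view shows the fingers short of and above the grip block, which is at (390,290) in the crop. Jaw spread and the way down are clear of the pink hook and the rack. I'll move over it, descend and grip.

Emit:
drive_tool --motion '[0.26,-0.05,0.15,0,0,0,1,0.26,-0.05,0.4,0,0,0,1,0.26,-0.05,0.65,0,0,0,1,0.26,-0.05,0.77,0,0,0,1,0.26,-0.05,0.77,0,0,0,1]'

```text
time: 1.88
tcp_pos: [0.4702, -0.3359, 0.009]
eef_rot: [0.0, 0.999, 0.052, -0.0]
ft_force: [0.2, 0.2, 0.1]
width: 0.094
```

```bash
python3 go.py .469 -.332 .004 6; python3 - <<'E'
from h import *
from cell import r
c=r.camera("scene"); crop(c["frame"],170,120,150,112,4,"pics/s2.png")
E
```

```text
t 1.875 p [ 0.4702 -0.3359  0.009 ] yaw 5.96 w 0.094 F [0.2 0.2 0.1] j6 0.7
shift [-0.007 -0.034  0.042] turn [ 0.     0.    -0.001]
```

View pics/s2.png

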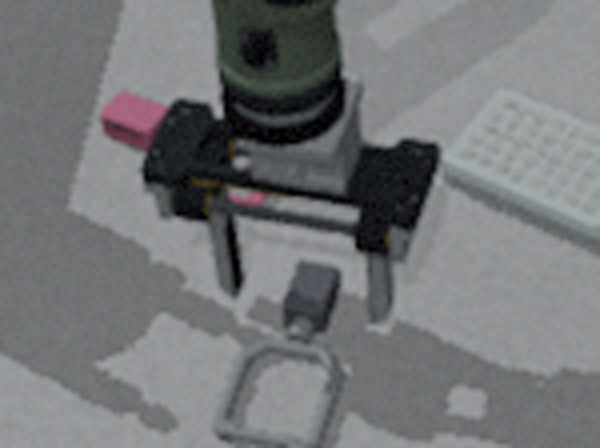

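The block at (312,292) sits between the fingertips, at (230,285) and (380,310). I'll lower 5 mm and close.

Emit:
drive_tool --motion '[0,-0.02,0.04,0,0,0,1,0,-0.02,0.04,0,0,0,0,0,-0.02,0.04,0,0,0,0,0,-0.02,0.04,0,0,0,0,0,-0.02,0.04,0,0,0,0,0,-0.02,0.04,0,0,0,0,0,-0.02,0.04,0,0,0,0]' --force 40

```text
time: 2.8
tcp_pos: [0.4705, -0.3326, 0.0038]
eef_rot: [-0.0, 0.999, 0.053, -0.0]
ft_force: [-0.3, -0.3, -0.2]
width: 0.0372
```

Emit:
drive_tool --motion '[0,0,-0.3,0,0,0,0,0,0,-0.6,0,0,0,0,0,0,-0.85,0,0,0,0,0,0,-0.85,0,0,0,0,0,0,-0.85,0,0,0,0]'

```text
time: 3.42
tcp_pos: [0.4698, -0.332, 0.1046]
eef_rot: [-0.001, 0.999, 0.053, -0.001]
ft_force: [-0.5, 0.2, -0.5]
width: 0.0008
```

```bash
python3 go.py .510 .065 .10 23.5; python3 - <<'E'
from h import *
from cell import r
c=r.camera("scene"); crop(c["frame"],170,80,150,140,4,"pics/s3.png")
c=r.camera("top"); crop(c["frame"],270,110,150,140,4,"pics/t3.png")
E
```

```text
t 3.425 p [ 0.4698 -0.332   0.1046] yaw 6.04 w 0.0008 F [-0.5  0.2 -0.5] j6 0.7
shift [ 0.681 -3.255  0.042] turn [-0.003  0.002 -0.582]
```

View pics/s3.png

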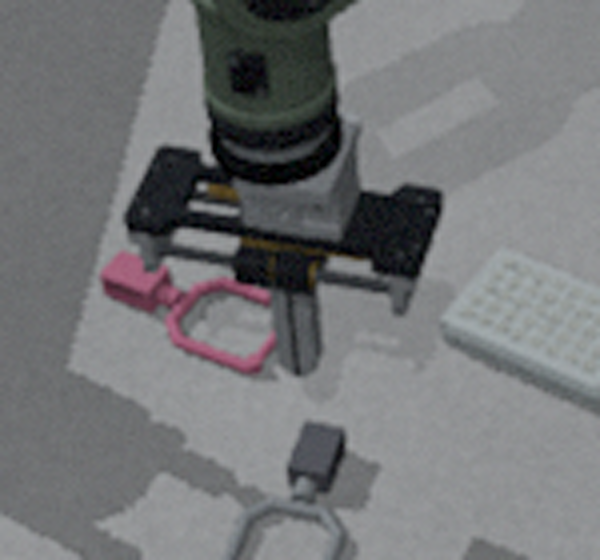

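View pics/t3.png

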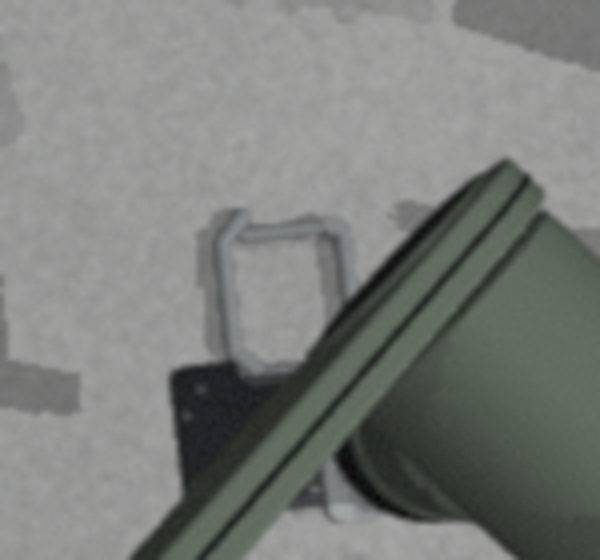

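The fingers are slow, about 75 mm/s, so I lifted before they had closed. The hook still lies at (318,455) in the crop, apparently unmoved. I'll open partly, go down again and give the fingers time to close.

Emit:
drive_tool --motion '[0,0,0,0,0,0,0.7,0,0,0,0,0,0,0.7,0,0,0,0,0,0,0.7,0,0,0,0,0,0,0.7,0,0,0,0,0,0,0.7,0,0,0.1,0,0,0,0.7,0,0,0.3,0,0,0,0.7,0,0,0.5,0,0,0,0.7]'

```text
time: 4.53
tcp_pos: [0.4703, -0.3325, 0.0446]
eef_rot: [-0.0, 0.999, 0.053, -0.0]
ft_force: [0.3, -0.8, -1.1]
width: 0.0658
```

```bash
python3 go.py .469 -.332 .004 6
```

```text
t 4.525 p [ 0.4703 -0.3325  0.0446] yaw 6.04 w 0.0658 F [ 0.3 -0.8 -1.1] j6 0.7
shift [-0.011 -0.005  0.339] turn [-0.     0.     0.001]
```

Emit:
drive_tool --motion '[0,0,0.2,0,0,0,0.7,0,0,0.34,0,0,0,0.7,0,0,0.34,0,0,0,0,0,0,0.34,0,0,0,0,0,0,0.34,0,0,0,0,0,0,0.34,0,0,0,0,0,0,0.34,0,0,0,0,0,0,0.34,0,0,0,0]' --force 40

```text
time: 5.52
tcp_pos: [0.471, -0.3329, 0.006]
eef_rot: [0.0, 0.999, 0.053, 0.0]
ft_force: [-0.3, 0.9, 4.7]
width: 0.0299
```

Emit:
drive_tool --motion '[0,0,0,0,0,0,0,0,0,0,0,0,0,0]'

```text
time: 5.78
tcp_pos: [0.471, -0.3329, 0.006]
eef_rot: [0.0, 0.999, 0.053, 0.0]
ft_force: [-1.1, 2.4, 6.0]
width: 0.0297
```

Gripped at 30 mm, which matches the block's width. Now lift.

Emit:
drive_tool --motion '[0,0,-0.3,0,0,0,0,0,0,-0.6,0,0,0,0,0,0,-0.8,0,0,0,0,0,0,-0.8,0,0,0,0]'

```text
time: 6.28
tcp_pos: [0.4716, -0.334, 0.1028]
eef_rot: [0.002, 0.999, 0.053, 0.001]
ft_force: [0.5, 0.1, -1.1]
width: 0.0293
```

```bash
python3 go.py .515 .067 .10 23.5; python3 - <<'E'
from h import *
from cell import r
c=r.camera("scene"); crop(c["frame"],170,80,150,140,4,"pics/s4.png")
E
```

```text
t 6.275 p [ 0.4716 -0.334   0.1028] yaw 6.04 w 0.0293 F [ 0.5  0.1 -1.1] j6 0.7
shift [ 0.711 -3.285  0.013] turn [ 0.008 -0.004 -0.582]
```

View pics/s4.png

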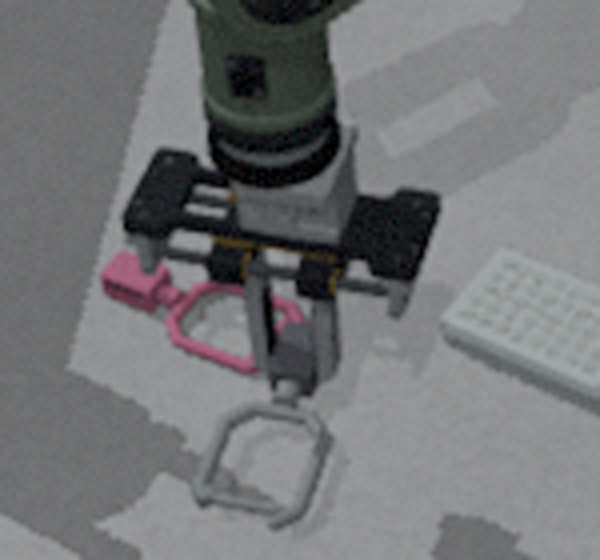

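The hook is held level by its block at (293,355). Now carry it across at height.

Emit:
drive_tool --motion '[0.05,-0.3,0,0,0,0,0,0.1,-0.6,0,0,0,0,0,0.2,-0.95,0,0,0,0,0]'

```text
time: 6.7
tcp_pos: [0.4806, -0.2151, 0.0985]
eef_rot: [-0.001, 0.999, 0.052, -0.002]
ft_force: [1.1, -0.2, -1.9]
width: 0.03
```

Emit:
drive_tool --motion '[0.05,-0.3,0,0,0,0,0,0.1,-0.6,0,0,0,0,0,0.2,-0.95,0,0,0,0,0]'

```text
time: 7.08
tcp_pos: [0.4923, -0.0993, 0.0986]
eef_rot: [-0.001, 0.999, 0.052, -0.002]
ft_force: [0.5, 0.7, -2.3]
width: 0.0299
```

Emit:
drive_tool --motion '[0.1,-0.3,0,0,0,-0.1,0,0.2,-0.6,0,0,0,-0.3,0,0.25,-0.9,0,0,0,-0.58,0,0.25,-0.95,0,0,0,-0.58,0,0.25,-0.95,0,0,0,-0.58,0]'

```text
time: 7.7
tcp_pos: [0.5109, 0.0156, 0.0995]
eef_rot: [-0.0, 0.979, 0.203, -0.001]
ft_force: [-0.7, -0.4, -2.3]
width: 0.0296
```

```bash
python3 go.py .515 .067 .012 23.5; python3 - <<'E'
from h import *
from cell import r
c=r.camera("scene"); crop(c["frame"],310,140,180,190,3,"pics/s5.png")
c=r.camera("top"); crop(c["frame"],50,40,210,190,3,"pics/t5.png")
E
```

```text
t 7.7 p [0.5109 0.0156 0.0995] yaw 23.41 w 0.0296 F [-0.7 -0.4 -2.3] j6 1.02
shift [ 0.204 -0.379  0.729] turn [-0.002  0.005 -0.003]
```

View pics/s5.png

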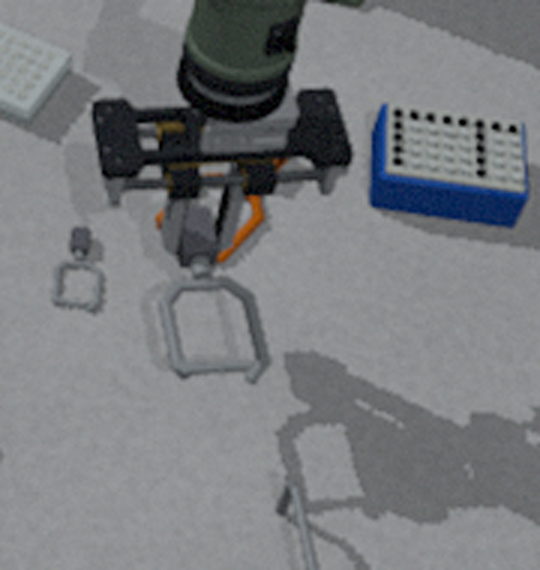

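View pics/t5.png

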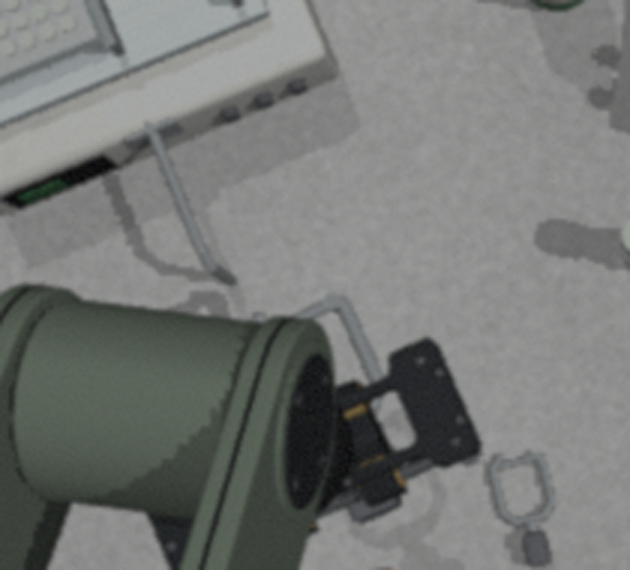

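The hook is held ahead of the hoop, and the orange hook lies behind and clear of where it will come down. The small hook is clear too. Move into line and lower.

Emit:
drive_tool --motion '[0.1,-0.2,0,0,0,0,0,0.2,-0.38,0.1,0,0,0,0,0.2,-0.38,0.35,0,0,0,0,0.2,-0.38,0.6,0,0,0,0,0.2,-0.38,0.72,0,0,0,0,0.2,-0.38,0.72,0,0,0,0]'

```text
time: 8.55
tcp_pos: [0.5151, 0.0663, 0.0137]
eef_rot: [-0.0, 0.979, 0.202, -0.001]
ft_force: [0.2, 0.1, -0.8]
width: 0.0294
```

```bash
python3 go.py .515 .067 .012 23.5; python3 - <<'E'
from h import *
from cell import r
c=r.camera("scene"); crop(c["frame"],340,200,120,120,5,"pics/s6.png"); cv2.imwrite("pics/s6full.png",c["frame"])
c=r.camera("top"); crop(c["frame"],70,60,120,120,5,"pics/t6.png")
E
```

```text
t 8.55 p [0.5151 0.0663 0.0137] yaw 23.35 w 0.0294 F [ 0.2  0.1 -0.8] j6 1.12
shift [ 0.002 -0.006  0.014] turn [-0.002  0.005 -0.005]
```

View pics/s6.png

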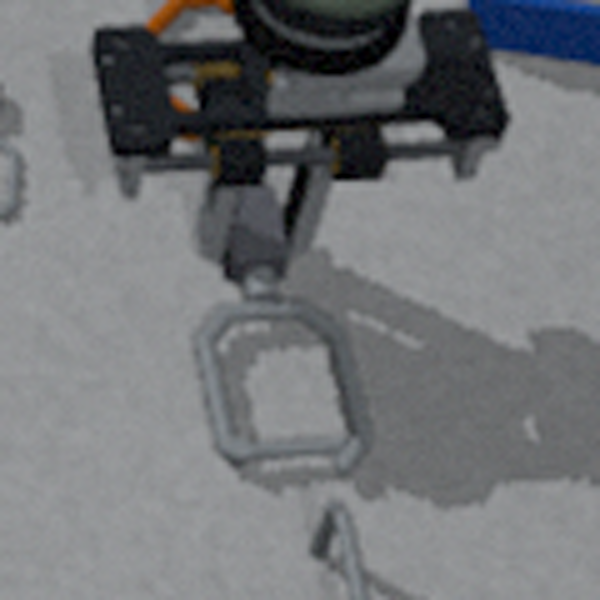

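View pics/t6.png

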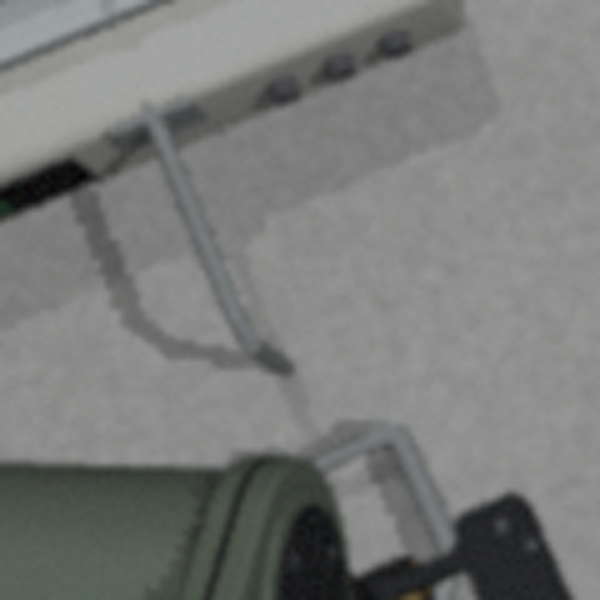

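```bash
python3 - <<'E'
from h import *
from cell import r
s=r.camera("scene");st=r.state()
T=lambda x,y:(x/5+340-.4,y/5+200-.4)
z=.020
P={n:onz(s,*T(*p),z) for n,p in dict(Rb=(206,350),Rf=(221,435),Lb=(345,350),Lf=(358,430),nose=(350,460),gateR=(240,450),gateL=(335,445),neck=(262,285)).items()}
q=rot(st["eef_rot"]);tx=q.apply([1,0,0]);a=np.arctan2(tx[1],tx[0])
p=st["tcp_pos"]
def loc(v,yaw): d=(v-p)[:2];c,s_=np.cos(yaw),np.sin(yaw);return np.array([c*d[0]+s_*d[1],-s_*d[0]+c*d[1]])*1000
for n,v in P.items(): print(n,v.round(4),loc(v,a).round(1))
bar=onz(s,*T(318,552),.002); print("foot",bar.round(4),loc(bar,a).round(1))
bt=onz(s,*T(336,512),.053); print("bend",bt.round(4),loc(bt,a).round(1))
b=np.array([.662,.1315,0]);print("bar",loc(b,a).round(1))
E
```

```text
Rb [0.584  0.0593 0.02  ] [ 58.2 -33.2]
Rf [0.6266 0.0764 0.02  ] [104.1 -34.4]
Lb [0.5619 0.1213 0.02  ] [62.5 32.5]
Lf [0.6026 0.1355 0.02  ] [105.6  29.4]
nose [0.6194 0.1351 0.02  ] [120.8  22.3]
gateR [0.6313 0.0864 0.02  ] [112.4 -27.1]
gateL [0.614  0.1271 0.02  ] [112.7  17.1]
neck [0.5391 0.0764 0.02  ] [23.8  0.3]
foot [0.6604 0.132  0.002 ] [157.2   3.2]
bend [0.6669 0.132  0.053 ] [163.2   0.7]
bar [158.5   2.1]
```

The hook sits in the grip as nominal: jaws at ±33 mm, gate at 112 mm. The bar lies about 158 mm ahead and 2 to 3 mm to the left, inside the ±10 mm entry. Press in about 103 mm.

Emit:
drive_tool --motion '[0.12,-0.02,0.03,0,0,0,0,0.24,-0.02,0.03,0,0,0,0,0.34,-0.02,0.03,0,0,0,0,0.44,-0.02,0.03,0,0,0,0,0.55,-0.02,0.03,0,0,0,0,0.66,-0.02,0.03,0,0,0,0,0.76,-0.02,0.03,0,0,0,0,0.86,-0.02,0.03,0,0,0,0]' --force 50

```text
time: 9.7
tcp_pos: [0.6111, 0.1109, 0.0113]
eef_rot: [-0.0, 0.979, 0.203, 0.001]
ft_force: [0.4, 1.0, -1.8]
width: 0.0296
```

Emit:
drive_tool --motion '[0,0,0,0,0,0,0,0,0,0,0,0,0,0]'

```text
time: 9.95
tcp_pos: [0.6094, 0.1104, 0.0109]
eef_rot: [-0.0, 0.979, 0.203, -0.0]
ft_force: [-0.2, -0.2, -1.6]
width: 0.0294
```

```bash
python3 go.py .611 .109 .006 23.5; python3 - <<'E'
from h import *
from cell import r
c=r.camera("scene"); crop(c["frame"],340,220,120,120,5,"pics/s7.png")
c=r.camera("top"); crop(c["frame"],70,60,120,120,5,"pics/t7.png")
E
```

```text
t 9.95 p [0.6094 0.1104 0.0109] yaw 23.45 w 0.0294 F [-0.2 -0.2 -1.6] j6 1.2
shift [0.007 0.016 0.041] turn [-0.     0.001 -0.002]
```

View pics/s7.png

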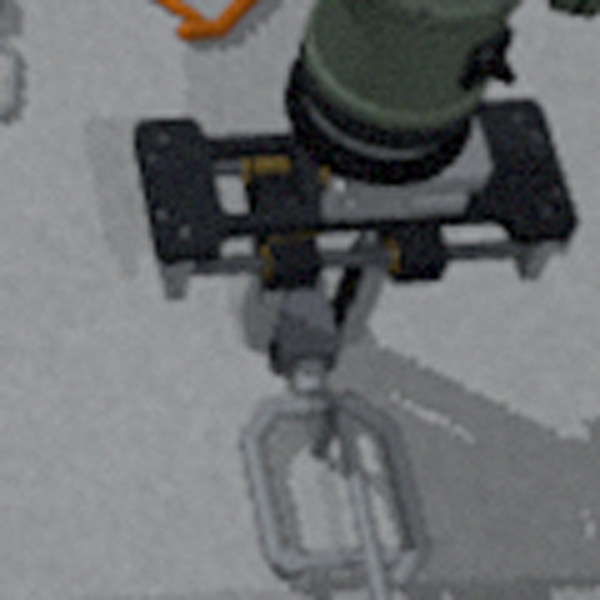

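View pics/t7.png

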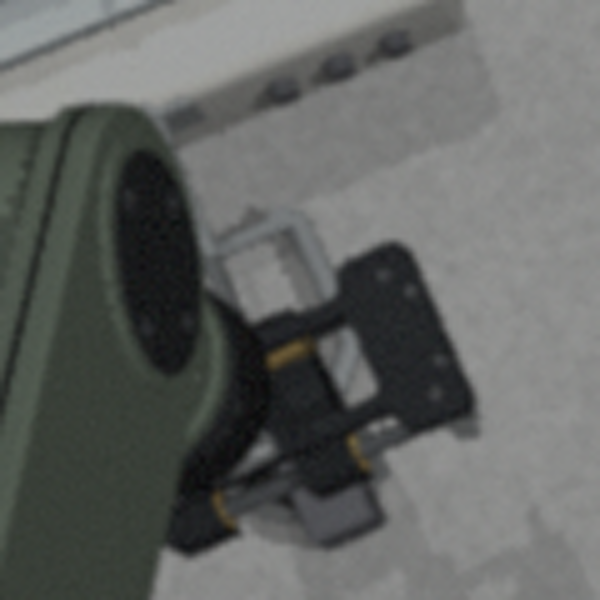

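The bar's foot at (322,445) in the scene crop stands inside the frame. The gate is shut again along the front, from (280,560) to (390,560). Lower about 5 mm onto the bench and open.

Emit:
drive_tool --motion '[0,0,0.03,0,0,0,0,0,0,0.04,0,0,0,0,0,0,0.04,0,0,0,0,0,0,0.04,0,0,0,0.7,0,0,0.04,0,0,0,0.7,0,0,0.04,0,0,0,0.7,0,0,0.04,0,0,0,0.7,0,0,0.04,0,0,0,0.7]'

```text
time: 11.05
tcp_pos: [0.6098, 0.1103, 0.0063]
eef_rot: [-0.0, 0.979, 0.203, 0.0]
ft_force: [-0.3, 0.6, -0.1]
width: 0.0658
```

Emit:
drive_tool --motion '[0,0,-0.1,0,0,0,0.7,0,0,-0.35,0,0,0,0.7,0,0,-0.7,0,0,0,0.7,0,0,-1,0,0,0,0.7]'

```text
time: 11.55
tcp_pos: [0.6103, 0.1103, 0.1288]
eef_rot: [0.0, 0.979, 0.203, 0.001]
ft_force: [0.7, -0.0, -0.6]
width: 0.0657
```

Emit:
drive_tool --motion '[-0.4,0,-0.2,0,0,0,0.7,-0.8,0,-0.3,0,0,0,0.7,-1,0,-0.3,0,0,0,0.7,-1,0,-0.3,0,0,0,0.7]'

```text
time: 12.05
tcp_pos: [0.4989, 0.0622, 0.1633]
eef_rot: [0.0, 0.979, 0.203, 0.001]
ft_force: [0.3, -0.1, 0.0]
width: 0.0654
```

```bash
python3 - <<'E'
from h import *
from cell import r
print(r.state()["time"],r.state()["tcp_pos"])
c=r.camera("scene"); crop(c["frame"],340,220,120,120,5,"pics/s8.png");cv2.imwrite("pics/s8f.png",c["frame"])
c=r.camera("top"); crop(c["frame"],70,60,170,170,4,"pics/t8.png")
E
```

```text
12.05 [0.49888586 0.06221562 0.16333978]
```

View pics/s8.png

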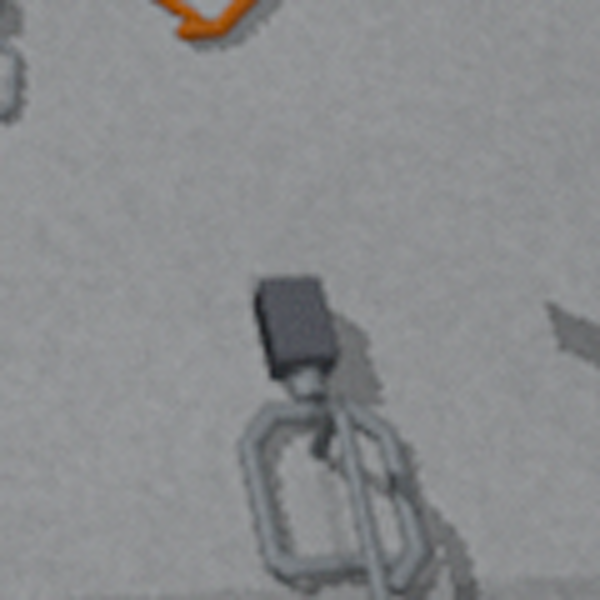

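View pics/t8.png

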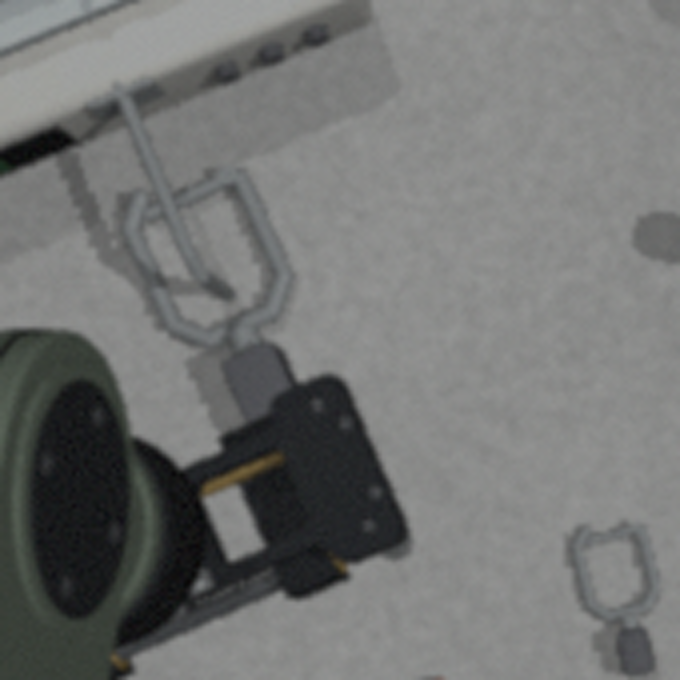

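View pics/s8f.png

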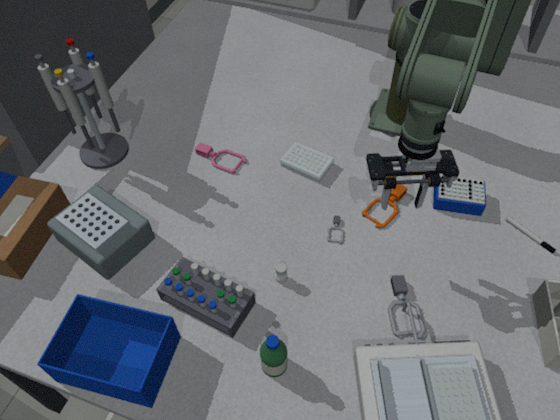

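The top view shows the bar's foot at (225,293), inside the frame. The gate runs straight across the mouth from (145,207) to (235,178), so it is shut. The hook lies flat, the small hook is where it was, and the gripper is clear.

```bash
python3 - <<'E'
from cell import r
print(r.sign_off(), r.state()["time"])
E
```

```text
the job is handed in; nothing more can be done
the job is handed in; nothing more can be done
```

The large snap hook is clipped onto the hoop's upright bar and lies flat on the bench, released. I handed the job in at about 12.2 s; no verdict was reported.

- **How it went:** I gripped the hook by its block, carried it over the bench, lined it up with the hoop and pressed it on about 103 mm. I then lowered it, let go and backed off. My first grasp lifted before the slow fingers had closed; it missed the hook, and the second grasp held.
- **Last checks:** Both cameras show the bar inside the frame near the back bar, the gate straight across the mouth and the gripper well clear. The small hook looks unmoved. I judged these last points by eye, without measuring gate angle or tilt. Wrist forces read at the end of each move were at most about 7 N.
- **Disagreements:** The two cameras differed by about 4 mm on the grip and on the hoop's bend, within what the task allowed. Nothing else disagreed.

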